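Shut the bonding chamber and snap its toggle clamp into lock

TASK

Push the open lid of the wafer bonding chamber down until it is fully shut, then push the black handle of the toggle clamp in front of it down past its dead point until it snaps into lock. Only push: do not swing the lid up, and leave the loose things standing around the chamber where they are.

Things in the scene. Friction and masses are not known exactly. Their poses are not given: they have to be found in the camera images.
- chamber: the bonding chamber: aluminium housing fixed to the table, 240 x 240 mm, 86 mm high; a 50 mm high steel step along its front (robot side) carries the toggle clamp. Origin on the table under the centre of the housing; its x points from the front to the lid's hinge at the back, y to the left, z up. The front of the step is 190 mm before the origin
- lid_edge (a point): middle of the lid's front edge, on its upper face. Lid: aluminium plate 238 (from the hinge) x 230 x 14 mm with a round glass port, hinged at the back (axis along the chamber's y, 93 mm up, 128 mm behind the chamber's origin); the front edge stands up, 0.3 to 0.6 rad open at the start. Stiff hinge, stays where left; 2 to 5 N down near the edge moves it. Fully shut this point is 100 mm above the table
- handle (a joint): toggle clamp handle, rad: 0 open (55 degrees above level, pointing to the robot side, the chamber's -x), grows as it is pushed down. An over-centre spring drives it back to 0 below its dead point at 0.72; beyond, it snaps to its stop at 1.05 (locked, 5 degrees below level). Hardest at the start: 0.9 Nm (7 N at the grip's end). The clamp's arm comes down on the lid with it
- handle_pivot (a point): the handle's pivot (axis along the chamber's y), 105 mm above the table; the clamp stands on the step, 155 mm before the chamber's origin, anywhere up to 75 mm left or right of the middle. The pivot is 12 mm nearer the robot than the clamp's centre
- handle_pad (a point): point on the upper face of the handle's black grip, mid width, 105 mm from the pivot along the handle (moves with it). The grip is 24 mm wide, 16 mm thick and runs from 60 to 150 mm from the pivot; its upper face lies 8 mm above the line through the pivot
- handle_tip (a point): free end of the handle's grip, 150 mm from the pivot (moves with the handle)
- wash_bottle: white plastic wash bottle, 60 mm across, 150 mm high. Origin at the centre of its underside. A bystander, to be left alone
- jar: small amber glass jar, 52 mm across, 60 mm high. Origin at the centre of its underside. A bystander, to be left alone
- wafer_box: round flat grey wafer box, 116 mm across, 25 mm high. Origin at the centre of its underside. A bystander, to be left alone
- beaker: white plastic beaker, 60 mm across, 70 mm high. Origin at the centre of its underside. A bystander, to be left alone
- driver: screwdriver lying flat, black handle, 170 mm long. Origin at the centre of its underside. A bystander, to be left alone
- tweezers: steel tweezers lying flat, 126 mm long, 18 mm wide. Origin at the centre of its underside. A bystander, to be left alone

How it is judged:
By the outcome, as a careful person would: the job done as asked, in the order asked, and still so for the second after the job is handed in, with the robot touching nothing.
It also fails if it takes over 40 s, if anything falls off the work surface, if the arm or the gripper's body presses on something with over 40 N, if the wrist force passes 120 N, or if a joint passes its speed limit or range.

ROBOT

A 6-joint arm with a two-finger parallel gripper is mounted at the origin on the work surface. World frame = base frame: x ahead of the robot, y to its left, z up, the work surface at z = 0. Lengths are in m, angles in rad, forces in N, time in s.
With the tool pointing down it reaches from about 0.25 to 0.725 m from the base axis. Payload 4 kg.
Tool frame: the origin (TCP) lies between the finger pads; the fingertips stand 8 mm ahead of it and the grasp point (between the pads) lies 11 mm behind it; z points along the fingers, y is the direction in which the jaws open and shut (so a half turn about z gives the same grasp; the last joint's range is limited). The gripper opens to 85 mm and grips with 20 to 120 N. Pads are 22 mm wide; open, the fingers measure 114 mm over their backs; the gripper's body (76 mm by 85 mm) begins 54 mm behind the grasp point. The pads swing forward as they close: fully open they stand 13 mm farther back than shut.
Start: joints at [1.169, 0.241, 0.005, 1.335, 0, 1.571], TCP at [0.196, 0.46, 0.239] pointing down, gripper open.
Joint ranges: [-2.72, 2.72], [-1.05, 1.87], [-1.09, 1.28], [-1.99, 2.15], [-1.42, 1.44], [-3.14, 3.14]. Speed limits (rad/s): [2.79, 2.79, 3.14, 3.14, 3.14, 3.14].

INTERFACE

Orientations are given as a unit quaternion [x, y, z, w].
In Python, from workcell import * gives the robot as it stands.
- The arm moves only by the tool send_rows, never from a script. Its argument "increments" is a list that holds one entry, the list of rows, each a list of 6 numbers: the shift along the tool's x, y, z in units of 50 mm (1.0 is 50 mm), then the turn, a rotation vector about the tool's x, y, z in units of 10 degrees (1.0 is 10 degrees). In form: [[[x, y, z, ax, ay, az], ...]]. A call has 1 to 8 rows; each row shifts and turns the commanded pose from where the row before left it, along the tool's axes as they then stand; what a row does not reach is not made up. A row lasts 1/8 s, in which the tool goes at most 62.5 mm and 10.7 degrees, less where a joint would pass 70% of its speed; a pose out of reach is approached as far as the arm can. A call with a number of a shift or a turn outside -1 to 1 is refused whole. A call with a gripper value outside its range is refused whole. "grip" is the closure, from 0 (fully open) to 1 (shut), set as the call begins (left out, the last holds). The fingers move at their own pace and stop on an object; the grip force is fixed at half the most. Time passes only in rows, so rows that do not move let the fingers close. It gives the time, the measured TCP pose, the force and the opening at its end, in the units of the state.
- get_obs(): the state, without advancing time (a new reading comes with each control period).
- camera(name): name is "scene" or "top"; returns a dict with "color" (384x512x3 uint8, red, green, blue), "z_map" (384x512 float32, m along the optical axis (not along the pixel's ray), 0 where there is no reading), "intrinsics" (3x3 intrinsics, pixels), "pose" (4x4, takes a point from camera to world coordinates). Camera axes: x right, y down, z forward; pixel columns grow to the right and rows downward; lengths in m; the calibration is good to about 2 mm. A picture is of the moment at which its call begins.
- job_done(): hands the job in, once; it reports no verdict.
The state is a dict: "clock": time; "joint_pos": joint angles; "joint_vel": joint speeds; "tau": joint torques, N m; "eef_pos": TCP position; "tool_rot": TCP orientation; "ft_force": force on the tool from outside, world axes, zero at the start; "ft_torque": the same for the moment, N m; "grip_width": finger opening in m.
Only numpy, scipy, OpenCV 4.12 (cv2) and the standard library are available. Lean on these libraries where they do the work, as an engineer would, in place of code of your own. Each camera call takes 0.05 s, during which the arm holds its last target.

## Working session

There is one attempt and no reset: what is moved stays moved. The work goes in short steps, Python scripts to look and compute and a tool call to move; the robot and the scene stay as the last step left them, time stands still between calls to the robot, and variables do not carry over. Pictures are saved under pics/ and viewed, and the job is handed in when it is done.

Besides the shell and the picture viewer there is one more tool, called after ">>>" in YAML: its name, and indented under it one key for each argument. send_rows: Moves the arm, as the interface text tells. Its arguments: {"type":"object","properties":{"increments":{"type":"array"},"grip":{"type":"number"}},"required":["increments"]}

```bash
mkdir -p pics; ls; python3 - <<'E'
from workcell import *
import cv2,numpy as np
o=get_obs()
for k,v in o.items(): print(k,np.round(v,3))
for n in("scene","top"):
    c=camera(n); cv2.imwrite(f"pics/{n}0.png",c["color"][:,:,::-1]); np.savez(f"{n}0.npz",**c)
    print(n,c["intrinsics"].tolist(),np.round(c["pose"],3).tolist())
E
```

```text
pics
clock 0.0
joint_pos [1.169 0.241 0.004 1.335 0.    1.571]
joint_vel [ 0.001 -0.     0.     0.001  0.001  0.   ]
tau [-1.0000e-03 -3.7232e+01  2.5241e+01  1.7000e-02 -0.0000e+00  0.0000e+00]
eef_pos [0.195 0.46  0.238]
tool_rot [ 0.2    0.98  -0.001 -0.   ]
ft_force [ 0.683  0.237 -0.444]
ft_torque [0.003 0.022 0.047]
grip_width 0.086
scene [[440.0741983676933, 0.0, 257.83192331930576], [0.0, 440.0741983676933, 197.38780378717345], [0.0, 0.0, 1.0]] [[0.11, 0.809, -0.578, 1.195], [0.994, -0.098, 0.052, -0.02], [-0.015, -0.58, -0.814, 1.016], [0.0, 0.0, 0.0, 1.0]]
top [[452.4591724038363, 0.0, 248.58842633331244], [0.0, 452.4591724038363, 196.5757177653778], [0.0, 0.0, 1.0]] [[0.022, -0.988, 0.155, 0.374], [-1.0, -0.019, 0.021, 0.014], [-0.018, -0.155, -0.988, 1.216], [0.0, 0.0, 0.0, 1.0]]
```

View pics/scene0.png

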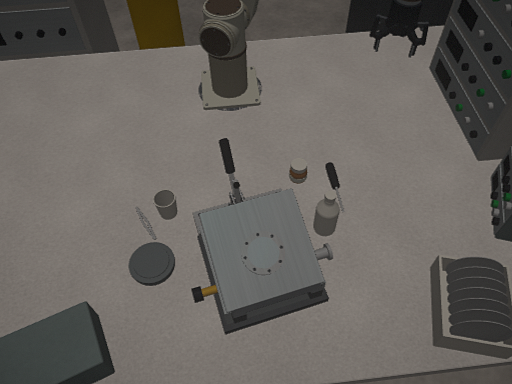

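View pics/top0.png

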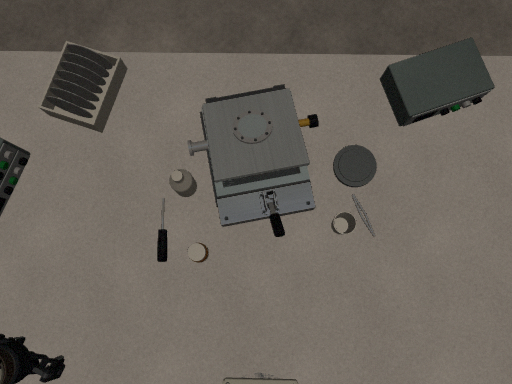

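The top view shows the open lid (front edge about (220,180) to (308,163)), the clamp with its black grip at (277,225), and the jar (198,252), bottle (181,182) and beaker (342,224). The scene view shows the grip at (227,155). Next I measure these positions.

```bash
cat > h.py <<'E'
import numpy as np,cv2
def pts(c):
    K=c["intrinsics"];z=c["z_map"];v,u=np.mgrid[:z.shape[0],:z.shape[1]]
    P=np.stack([(u-K[0,2])/K[0,0]*z,(v-K[1,2])/K[1,1]*z,z],-1)
    T=c["pose"];W=P@T[:3,:3].T+T[:3,3];W[z<=0]=np.nan
    return W
E
python3 - <<'E'
from h import *
for n,box in(("top",(265,205,295,245)),("scene",(215,130,240,185))):
    c=dict(np.load(n+"0.npz"));W=pts(c)
    x0,y0,x1,y1=box
    m=np.zeros(W.shape[:2],bool);m[y0:y1,x0:x1]=c["color"][y0:y1,x0:x1].max(-1)<45
    m&=W[...,2]>.09
    p=W[m];print(n,"grip",len(p),p.mean(0).round(3),p.min(0).round(3),p.max(0).round(3))
    ctr=p.mean(0);u,s,vt=np.linalg.svd(p-ctr,full_matrices=False);d=vt[0];t=(p-ctr)@d
    print("axis",d.round(3),(ctr+d*t.min()).round(3),(ctr+d*t.max()).round(3),"elev",np.degrees(np.arcsin(abs(d[2]))))
    # lid plane points
    w=W.reshape(-1,3)
    sel=(w[:,2]>.1)&(abs(w[:,1])<.25)&(w[:,0]>.4)&(w[:,2]<.3)
    img=((W[...,2]>.1)&(W[...,2]<.3)&(W[...,0]>.42)).astype(np.uint8)
    k,l,st,_=cv2.connectedComponentsWithStats(img);i=1+st[1:,4].argmax();q=W[l==i]
    # plane RANSAC-ish
    for it in range(8):
        A=np.c_[q[:,:2],np.ones(len(q))];co=np.linalg.lstsq(A,q[:,2],rcond=None)[0];r=q[:,2]-A@co;q=q[abs(r)<max(.004,1.5*r.std())]
    print("lid",st[i],len(q),co.round(4),"slope",np.arctan(np.hypot(*co[:2])).round(3),"yaw of -grad",np.arctan2(-co[1],-co[0]).round(3))
    h=q[:,:2].astype(np.float32);b=cv2.minAreaRect(h);bp=cv2.boxPoints(b)
    print(b);
    for e in bp: print(e.round(3),(co@[*e,1]).round(3))
E
```

```text
top grip 245 [ 0.473 -0.028  0.2  ] [ 0.444 -0.045  0.099] [ 0.528 -0.004  0.232]
axis [-0.567 -0.136  0.812] [ 0.537 -0.013  0.108] [ 0.45  -0.034  0.232] elev 54.332978388147254
lid [ 202   88  108   94 7350] 6162 [-0.3202 -0.0679  0.3653] slope 0.316 yaw of -grad 0.209
((0.7109017372131348, 0.03003104031085968), (0.23201385140419006, 0.22972100973129272), 11.91506290435791)
[0.574 0.118] 0.174
[ 0.621 -0.106] 0.174
[ 0.848 -0.058] 0.098
[0.801 0.166] 0.098
scene grip 305 [ 0.481 -0.029  0.196] [ 0.445 -0.045  0.158] [ 0.553 -0.009  0.231]
axis [ 0.699  0.148 -0.7  ] [ 0.449 -0.036  0.227] [ 0.528 -0.019  0.149] elev 44.38753826756408
lid [  199   138   125   174 10671] 8565 [-0.3199 -0.0666  0.3655] slope 0.316 yaw of -grad 0.205
((0.6376750469207764, 0.012654483318328857), (0.3800911605358124, 0.2299387902021408), 11.76147747039795)
[0.428 0.086] 0.223
[ 0.475 -0.139] 0.223
[ 0.847 -0.061] 0.099
[0.8   0.164] 0.099
```

```bash
cat >> h.py <<'E'
YAW=0.207;E=np.array([np.cos(YAW),np.sin(YAW)]);L=np.array([-E[1],E[0]]);O=np.array([.5975,.006])+.224*E-.128*E
def ch(W):
    d=W[...,:2]-O
    return np.stack([d@E,d@L,W[...,2]],-1)
E
python3 - <<'E'
from h import *
print("O",O)
for n in("top","scene"):
    c=dict(np.load(n+"0.npz"));C=ch(pts(c))
    print(n)
    m=(C[...,0]>-.27)&(C[...,0]<-.09)&(abs(C[...,1])<.1)&(C[...,2]>.065)
    p=C[m]
    for a in np.arange(-.27,-.09,.01):
        q=p[(p[:,0]>=a)&(p[:,0]<a+.01)&(abs(p[:,1]+.01)<.04)]
        if len(q): print(f"x{a:.2f} n{len(q)} y {q[:,1].min():.3f} {np.median(q[:,1]):.3f} {q[:,1].max():.3f} z {q[:,2].min():.3f} {q[:,2].max():.3f}")
    # others
    for nm,z0,z1 in(("tall",.04,.3),):
        m=((C[...,2]>z0)&(C[...,2]<z1)&(pts(c)[...,0]>.3)).astype(np.uint8)
        k,l,st,_=cv2.connectedComponentsWithStats(m)
        for i in range(1,k):
            if 15<st[i,4]<3000: q=C[l==i]; print("obj",st[i],q.min(0).round(3),q.max(0).round(3))
c=cv2.imread("pics/top0.png")[150:270,160:360];cv2.imwrite("pics/topz.png",cv2.resize(c,None,fx=4,fy=4,interpolation=3))
c=cv2.imread("pics/scene0.png")[120:240,160:350];cv2.imwrite("pics/scz.png",cv2.resize(c,None,fx=4,fy=4,interpolation=3))
E
```

```text
O [0.69145058 0.02573039]
top
x-0.26 n22 y -0.019 -0.009 0.001 z 0.219 0.229
x-0.25 n50 y -0.020 -0.008 0.003 z 0.215 0.232
x-0.24 n44 y -0.020 -0.008 0.003 z 0.202 0.225
x-0.23 n41 y -0.020 -0.007 0.003 z 0.188 0.212
x-0.22 n38 y -0.020 -0.009 0.004 z 0.174 0.200
x-0.21 n40 y -0.021 -0.007 0.003 z 0.161 0.183
x-0.20 n21 y -0.017 -0.009 0.000 z 0.147 0.170
x-0.19 n19 y -0.014 -0.009 -0.003 z 0.133 0.147
x-0.18 n35 y -0.021 -0.008 0.005 z 0.067 0.132
x-0.17 n58 y -0.025 -0.009 0.008 z 0.071 0.177
x-0.16 n45 y -0.022 -0.009 0.005 z 0.073 0.181
x-0.15 n45 y -0.025 -0.004 0.008 z 0.076 0.178
x-0.14 n13 y -0.022 0.002 0.005 z 0.071 0.119
x-0.12 n135 y -0.050 -0.010 0.030 z 0.066 0.089
x-0.11 n126 y -0.050 -0.010 0.030 z 0.080 0.091
x-0.10 n153 y -0.049 -0.010 0.030 z 0.081 0.176
obj [  0 138  25  62 860] [-0.012  0.612  0.04 ] [0.119 0.689 0.143]
obj [169 169  26  26 515] [-0.091  0.173  0.04 ] [-0.032  0.232  0.154]
obj [332 211  25  24 188] [-0.272 -0.216  0.04 ] [-0.213 -0.156  0.074]
obj [187 243  19  18 264] [-0.267  0.175  0.045] [-0.222  0.221  0.064]
scene
x-0.26 n3 y -0.016 -0.00
[... 151 characters left out ...]
 0.187 0.215
x-0.22 n66 y -0.022 -0.012 0.001 z 0.168 0.199
x-0.21 n60 y -0.022 -0.009 0.002 z 0.161 0.190
x-0.20 n58 y -0.021 -0.011 0.000 z 0.139 0.176
x-0.19 n25 y -0.017 -0.013 -0.005 z 0.131 0.152
x-0.18 n23 y -0.025 -0.016 0.002 z 0.071 0.133
x-0.17 n38 y -0.028 -0.016 0.006 z 0.072 0.175
x-0.16 n32 y -0.025 -0.014 0.002 z 0.084 0.179
x-0.15 n132 y -0.028 -0.011 0.006 z 0.095 0.179
x-0.14 n15 y -0.024 -0.010 0.003 z 0.111 0.120
x-0.10 n47 y -0.050 -0.014 0.029 z 0.168 0.174
obj [290 158  17  16 216] [-0.266  0.173  0.04 ] [-0.22   0.218  0.064]
obj [153 189  23  24 314] [-0.272 -0.217  0.04 ] [-0.211 -0.159  0.073]
obj [314 191  25  39 697] [-0.086  0.171  0.04 ] [-0.028  0.23   0.154]
```

View pics/topz.png

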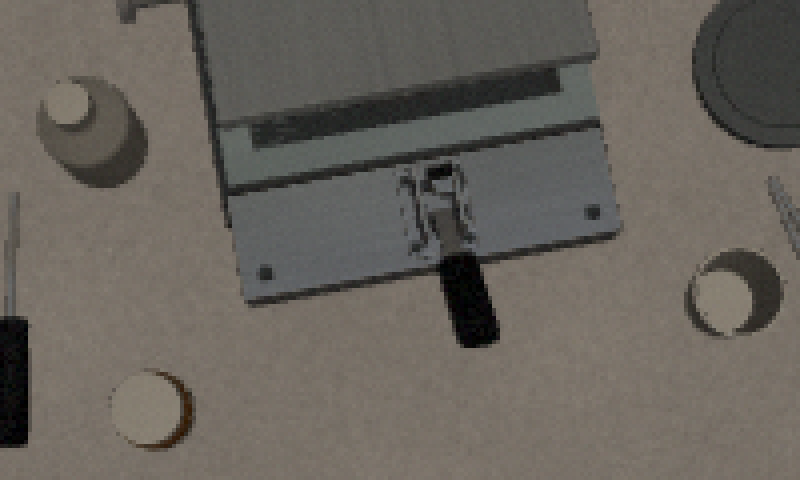

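View pics/scz.png

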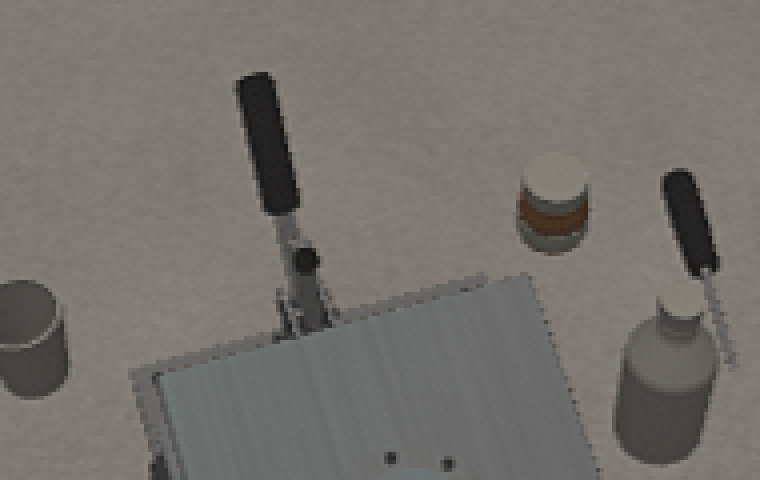

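Chamber yaw is 0.207 rad with origin (0.691, 0.026), the lid is 0.316 rad open, and the handle is at chamber y ≈ -0.010. I'll shut the gripper, turn the tool so its y axis runs along the chamber's x, and then travel to the lid.

>>> send_rows:
  increments:
    - [[0,0,-0.1,0,0,0.92],[0,0,-0.1,0,0,0.92],[0,0,-0.1,0,0,0.92],[0,0,-0.1,0,0,0.92],[0,0,-0.1,0,0,0.92],[0,0,-0.1,0,0,0.92]]
  grip: 1

```text
clock: 0.85
eef_pos: [0.1954, 0.4598, 0.2689]
tool_rot: [0.633, 0.774, -0.001, 0.0]
ft_force: [0.6, 0.6, -0.5]
grip_width: -0.0
```

```bash
cat > go.py <<'E'
from h import *
from workcell import *
from scipy.spatial.transform import Rotation as R
import sys
def plan(cx,cy,z):
    o=get_obs();r=R.from_quat(o["tool_rot"]);w=np.array([*(O+cx*E+cy*L),z])
    p=np.array(o["eef_pos"]);pc=ch(p)
    want=R.from_matrix(np.c_[np.r_[L,0],np.r_[E,0],[0,0,-1]])
    print("t",round(o["clock"],2),"chamber pos",pc.round(4),"j6",np.round(o["joint_pos"],2),"F",np.round(o["ft_force"],2),"w",round(o["grip_width"],3))
    print("target",w.round(3),"delta units",(r.inv().apply(w-p)/.05).round(2),"rot units",(np.degrees((r.inv()*want).as_rotvec())/10).round(2))
if __name__=="__main__": plan(*map(float,sys.argv[1:4]))
E
python3 go.py -0.085 0.055 0.26
```

```text
t 0.85 chamber pos [-0.3963  0.5268  0.2689] j6 [1.17 0.23 0.07 1.41 0.   2.54] F [ 0.65  0.63 -0.5 ] w -0.0
target [0.597 0.062 0.26 ] delta units [-9.39  6.29  0.18] rot units [-0.    0.01 -0.04]
```

>>> send_rows:
  increments:
    - [[-0.78,0.52,0,0,0,0],[-0.78,0.52,0,0,0,0],[-0.78,0.52,0,0,0,0],[-0.78,0.52,0,0,0,0],[-0.78,0.52,0,0,0,0],[-0.78,0.52,0,0,0,0],[-0.78,0.52,0,0,0,0],[-0.78,0.52,0,0,0,0]]

```text
clock: 1.85
eef_pos: [0.4635, 0.1959, 0.2689]
tool_rot: [0.631, 0.776, -0.0, -0.0]
ft_force: [0.4, 0.8, -0.0]
grip_width: 0.0001
```

>>> send_rows:
  increments:
    - [[-0.78,0.52,0,0,0,0],[-0.78,0.52,0,0,0,0],[-0.78,0.52,0,0,0,0],[-0.78,0.52,0,0,0,0],[0,0,0,0,0,0]]

```text
clock: 2.48
eef_pos: [0.5978, 0.0631, 0.2675]
tool_rot: [0.632, 0.775, -0.001, -0.001]
ft_force: [-0.3, 1.3, -0.4]
grip_width: -0.0001
```

```bash
python3 go.py -0.085 0.055 0.195
```

```text
t 2.48 chamber pos [-0.0839  0.0558  0.2675] j6 [ 0.11  0.44  0.37  1.5  -0.    1.47] F [-0.26  1.33 -0.35] w -0.0
target [0.597 0.062 0.195] delta units [-0.02 -0.02  1.45] rot units [-0.01  0.   -0.03]
```

>>> send_rows:
  increments:
    - [[0,0,0.5,0,0,0],[0,0,0.5,0,0,0],[0,0,0.4,0,0,0],[0,0,0.2,0,0,0],[0,0,0.2,0,0,0],[0,0,0.2,0,0,0]]

```text
clock: 3.22
eef_pos: [0.5968, 0.0661, 0.1697]
tool_rot: [0.631, 0.776, 0.001, 0.0]
ft_force: [-0.8, -0.4, 1.8]
grip_width: 0.0002
```

>>> send_rows:
  increments:
    - [[0,0,0.2,0,0,0],[0,0,0.2,0,0,0],[0,0,0.2,0,0,0],[0,0,0.2,0,0,0],[0,0,0.1,0,0,0]]

```text
clock: 3.85
eef_pos: [0.5961, 0.0656, 0.1233]
tool_rot: [0.631, 0.776, -0.0, -0.0]
ft_force: [-0.7, -0.7, 0.5]
grip_width: 0.0003
```

>>> send_rows:
  increments:
    - [[0,0,0.1,0,0,0],[0,0,0.1,0,0,0],[0,0,0.06,0,0,0],[0,0,0.04,0,0,0]]

```text
clock: 4.35
eef_pos: [0.5965, 0.0657, 0.1092]
tool_rot: [0.631, 0.776, -0.0, -0.0]
ft_force: [-0.5, 0.3, 0.7]
grip_width: -0.0004
```

```bash
cat > look.py <<'E'
from h import *
from workcell import *
import sys
t=sys.argv[1]
for n in("scene","top"):
    c=camera(n); cv2.imwrite(f"pics/{n}{t}.png",c["color"][:,:,::-1]); np.savez(f"{n}{t}.npz",**c)
    C=ch(pts(c))
    for y in(-.08,-.04,.1):
        q=C[(abs(C[...,1]-y)<.012)&(C[...,2]>.06)&(C[...,2]<.2)&(C[...,0]>-.1)&(C[...,0]<.1)]
        if len(q)>20: f=np.polyfit(q[:,0],q[:,2],1); print(n,"lid y",y,"slope",f[0].round(3),"z at x=-.1",np.polyval(f,-.1).round(4))
    g=(C[...,2]>.06)&(C[...,0]>-.33)&(C[...,0]<-.18)&(abs(C[...,1]+.01)<.025)&(c["color"].max(-1)<45)
    q=C[g]
    if len(q)>20: f=np.polyfit(q[:,0],q[:,2],1); print(n,"grip n",len(q),"angle deg",np.degrees(np.arctan(-f[0])).round(1),q.min(0).round(3),q.max(0).round(3))
o=get_obs();print(np.round(o["clock"],2),ch(np.array(o["eef_pos"])).round(4),np.round(o["ft_force"],2))
E
python3 look.py 1
```

```text
scene lid y -0.08 slope -0.005 z at x=-.1 0.1004
scene lid y -0.04 slope 0.005 z at x=-.1 0.1009
scene lid y 0.1 slope -0.002 z at x=-.1 0.1
scene grip n 292 angle deg 54.4 [-0.25 -0.02  0.16] [-0.194  0.001  0.231]
top lid y -0.08 slope -0.003 z at x=-.1 0.0995
top lid y -0.04 slope 0.002 z at x=-.1 0.1005
top grip n 214 angle deg 51.1 [-0.254 -0.02   0.151] [-0.194  0.003  0.233]
4.45 [-0.0846  0.0587  0.1091] [0.32 0.23 0.11]
```

>>> send_rows:
  increments:
    - [[0,0,0.04,0,0,0],[0,0,0.04,0,0,0],[0,0,0,0,0,0]]

```text
clock: 4.82
eef_pos: [0.5969, 0.0658, 0.108]
tool_rot: [0.631, 0.776, 0.001, 0.001]
ft_force: [-5.7, -0.0, 12.4]
grip_width: -0.0
```

The lid meets its stop at 12 N. Next I retreat upward and go over to the handle.

>>> send_rows:
  increments:
    - [[0,0,-0.3,0,0,0],[0,0,-0.8,0,0,0],[0,0,-1,0,0,0],[0,0,-1,0,0,0],[0,0,-0.6,0,0,0],[0,0,0,0,0,0]]

```text
clock: 5.58
eef_pos: [0.5982, 0.0659, 0.294]
tool_rot: [0.631, 0.776, 0.003, 0.003]
ft_force: [0.4, -0.2, 0.4]
grip_width: -0.0002
```

```bash
python3 look.py 2; python3 go.py -0.192 -0.0095 0.29
```

```text
scene lid y -0.08 slope 0.0 z at x=-.1 0.0993
scene lid y -0.04 slope 0.009 z at x=-.1 0.0999
scene lid y 0.1 slope 0.001 z at x=-.1 0.099
scene grip n 290 angle deg 53.8 [-0.252 -0.02   0.158] [-0.194  0.001  0.23 ]
top lid y -0.08 slope 0.001 z at x=-.1 0.0986
top lid y -0.04 slope 0.008 z at x=-.1 0.0994
top grip n 133 angle deg 51.1 [-0.254 -0.02   0.151] [-0.194 -0.005  0.232]
5.68 [-0.0847  0.0587  0.2899] [ 0.41 -0.1  -1.05]
t 5.67 chamber pos [-0.0847  0.0587  0.2899] j6 [0.11 0.44 0.41 1.55 0.   1.47] F [ 0.41 -0.1  -1.05] w 0.0
target [ 0.506 -0.023  0.29 ] delta units [-1.37 -2.14 -0.  ] rot units [-0.   -0.   -0.01]
```

>>> send_rows:
  increments:
    - [[-0.34,-0.54,0,0,0,0],[-0.34,-0.54,0,0,0,0],[-0.34,-0.53,0,0,0,0],[-0.35,-0.53,0,0,0,0],[0,0,0.5,0,0,0],[0,0,0.5,0,0,0],[0,0,0.5,0,0,0],[0,0,0,0,0,0]]

```text
clock: 6.68
eef_pos: [0.503, -0.0231, 0.2117]
tool_rot: [0.631, 0.776, -0.002, -0.003]
ft_force: [0.4, -0.9, 0.0]
grip_width: 0.0
```

```bash
python3 go.py -0.21 -0.0095 0.213
python3 - <<'E'
import numpy as np
# corner path, handle angle th (elev 55-th)
r=.112
for t in np.arange(0,1.15,.1):
    a=np.radians(55)-t
    print(round(t,2),"corner x %.4f z %.4f -> tcp x %.4f z %.4f"%((x:=-.167-r*np.cos(a)+.008*np.sin(a)),(z:=.105+r*np.sin(a)+.008*np.cos(a)),x+.0145,z+.008))
E
python3 look.py 3
```

```text
t 6.67 chamber pos [-0.1945 -0.0091  0.2117] j6 [-0.05  0.27 -0.03  1.28 -0.    1.32] F [ 0.36 -0.87  0.02] w 0.0
target [ 0.488 -0.027  0.213] delta units [-0.01 -0.31 -0.02] rot units [-0.05 -0.01 -0.01]
0.0 corner x -0.2247 z 0.2013 -> tcp x -0.2102 z 0.2093
0.1 corner x -0.2340 z 0.1951 -> tcp x -0.2195 z 0.2031
0.2 corner x -0.2427 z 0.1880 -> tcp x -0.2282 z 0.1960
0.3 corner x -0.2506 z 0.1800 -> tcp x -0.2361 z 0.1880
0.4 corner x -0.2576 z 0.1713 -> tcp x -0.2431 z 0.1793
0.5 corner x -0.2638 z 0.1619 -> tcp x -0.2493 z 0.1699
0.6 corner x -0.2690 z 0.1519 -> tcp x -0.2545 z 0.1599
0.7 corner x -0.2732 z 0.1415 -> tcp x -0.2587 z 0.1495
0.8 corner x -0.2763 z 0.1307 -> tcp x -0.2618 z 0.1387
0.9 corner x -0.2783 z 0.1197 -> tcp x -0.2638 z 0.1277
1.0 corner x -0.2792 z 0.1085 -> tcp x -0.2647 z 0.1165
1.1 corner x -0.2790 z 0.0973 -> tcp x -0.2645 z 0.1053
scene lid y -0.08 slope 0.002 z at x=-.1 0.099
scene lid y -0.04 slope 0.01 z at x=-.1 0.0999
scene lid y 0.1 slope 0.001 z at x=-.1 0.0991
scene grip n 156 angle deg -37.9 [-0.242 -0.028  0.159] [-0.18   0.     0.312]
top lid y -0.08 slope 0.001 z at x=-.1 0.0986
top lid y -0.04 slope -0.067 z at x=-.1 0.111
top lid y 0.1 slope -0.001 z at x=-.1 0.0988
top grip n 36 angle deg 4.3 [-0.262 -0.035  0.649] [-0.197 -0.027  0.665]
6.78 [-0.1923 -0.0096  0.2147] [-0.25  0.37 -0.03]
```

>>> send_rows:
  increments:
    - [[0,-0.2,0.05,0,0,0],[0,-0.16,0.05,0,0,0],[0,-0.19,0.12,0,0,0],[0,-0.17,0.14,0,0,0],[0,0,0,0,0,0]]

```text
clock: 7.4
eef_pos: [0.4716, -0.0306, 0.199]
tool_rot: [0.631, 0.776, 0.002, 0.002]
ft_force: [2.1, 0.7, 6.2]
grip_width: -0.0001
```

```bash
python3 look.py 4; python3 -c "
import cv2
a=cv2.imread('pics/scene4.png')[80:240,140:340];cv2.imwrite('pics/s4z.png',cv2.resize(a,None,fx=3.5,fy=3.5))"
```

```text
scene lid y -0.08 slope 0.0 z at x=-.1 0.0992
scene lid y -0.04 slope 0.01 z at x=-.1 0.0997
scene lid y 0.1 slope 0.002 z at x=-.1 0.0989
scene grip n 1531 angle deg -82.8 [-0.253 -0.035  0.154] [-0.18   0.015  0.617]
top lid y -0.08 slope -0.004 z at x=-.1 0.0993
top lid y -0.04 slope 0.009 z at x=-.1 0.0995
top lid y 0.1 slope 0.001 z at x=-.1 0.0987
top grip n 42 angle deg 14.0 [-0.297 -0.035  0.62 ] [-0.181  0.015  0.653]
7.5 [-0.2262 -0.01    0.1994] [1.57 1.71 7.89]
```

View pics/s4z.png

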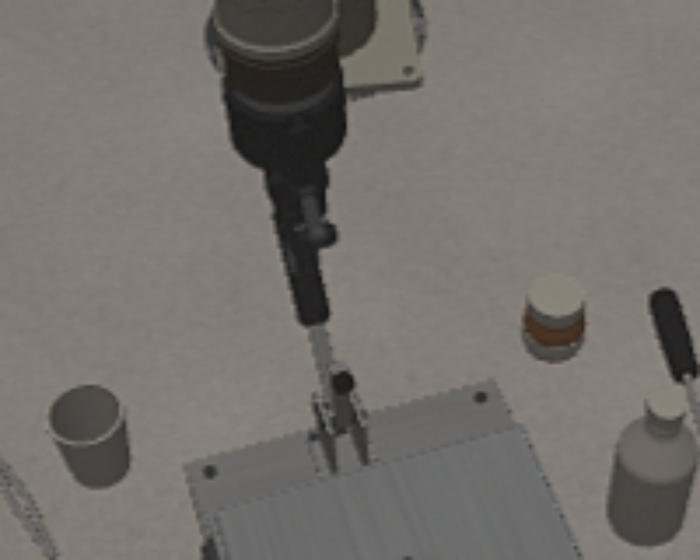

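The view shows the closed fingertips on the grip near (315,235), and the force is about 8 N. I continue along the arc.

>>> send_rows:
  increments:
    - [[0,-0.16,0.16,0,0,0],[0,-0.14,0.17,0,0,0],[0,-0.12,0.19,0,0,0]]

```text
clock: 7.88
eef_pos: [0.4505, -0.0352, 0.1727]
tool_rot: [0.631, 0.776, 0.001, 0.002]
ft_force: [-0.9, -0.5, 5.5]
grip_width: 0.0002
```

>>> send_rows:
  increments:
    - [[0,-0.1,0.2,0,0,0],[0,-0.08,0.21,0,0,0],[0,-0.06,0.21,0,0,0]]

```text
clock: 8.25
eef_pos: [0.4375, -0.0372, 0.1394]
tool_rot: [0.631, 0.776, -0.0, -0.0]
ft_force: [-1.0, 0.1, -0.0]
grip_width: 0.0001
```

```bash
python3 look.py 5; python3 -c "
import cv2
a=cv2.imread('pics/scene5.png')[80:240,140:340];cv2.imwrite('pics/s5z.png',cv2.resize(a,None,fx=3.5,fy=3.5))"
```

```text
scene lid y -0.08 slope 0.001 z at x=-.1 0.0991
scene lid y -0.04 slope 0.01 z at x=-.1 0.0999
scene lid y 0.1 slope 0.002 z at x=-.1 0.0989
scene grip n 1334 angle deg -79.6 [-0.308 -0.035  0.108] [-0.198  0.015  0.558]
top lid y -0.08 slope -0.0 z at x=-.1 0.099
top lid y -0.04 slope 0.01 z at x=-.1 0.0993
top lid y 0.1 slope -0.001 z at x=-.1 0.0989
top grip n 36 angle deg 21.7 [-0.32  -0.035  0.554] [-0.21   0.015  0.598]
8.35 [-0.2624 -0.0091  0.1386] [-0.32 -0.01 -0.38]
```

View pics/s5z.png

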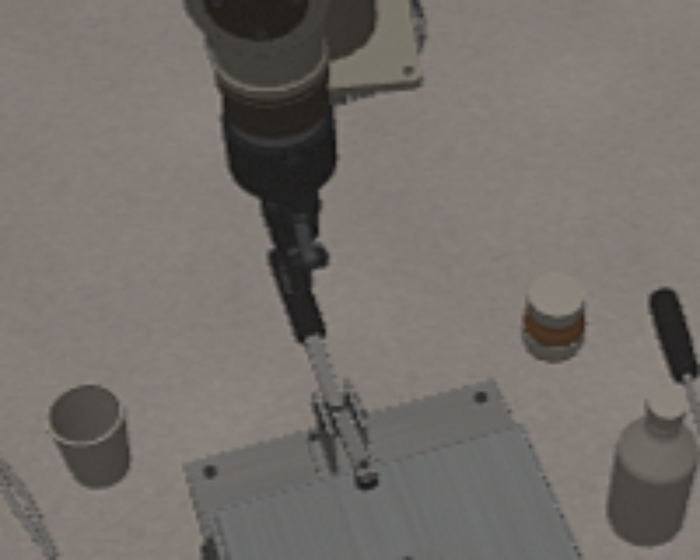

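The clamp arm now reaches over the lid, with its rubber tip at (367,478). I follow the handle down to make sure it is at its stop.

>>> send_rows:
  increments:
    - [[0,-0.04,0.22,0,0,0],[0,-0.02,0.16,0,0,0],[0,0,0.08,0,0,0]]

```text
clock: 8.72
eef_pos: [0.4348, -0.0378, 0.1165]
tool_rot: [0.631, 0.776, -0.0, -0.0]
ft_force: [-0.7, 0.1, 0.7]
grip_width: -0.0001
```

>>> send_rows:
  increments:
    - [[0,0,0.04,0,0,0],[0,0,0,0,0,0]]

```text
clock: 8.98
eef_pos: [0.4354, -0.0379, 0.1153]
tool_rot: [0.631, 0.776, 0.0, 0.0]
ft_force: [0.0, 1.0, -0.1]
grip_width: 0.0005
```

>>> send_rows:
  increments:
    - [[0,0,0.04,0,0,0],[0,0,0.04,0,0,0],[0,0,0,0,0,0]]

```text
clock: 9.35
eef_pos: [0.4358, -0.0379, 0.1128]
tool_rot: [0.631, 0.776, 0.001, 0.001]
ft_force: [-3.0, 0.4, 9.9]
grip_width: -0.0001
```

>>> send_rows:
  increments:
    - [[0,0,0.04,0,0,0],[0,0,0,0,0,0]]

```text
clock: 9.6
eef_pos: [0.436, -0.0379, 0.1124]
tool_rot: [0.631, 0.776, 0.001, 0.001]
ft_force: [-7.1, 0.5, 23.5]
grip_width: 0.0001
```

At the stop: the force rises stiffly to 23 N. I retreat up and away, then check.

>>> send_rows:
  increments:
    - [[0,0,-0.3,0,0,0],[0,0,-0.8,0,0,0],[0,0,-1,0,0,0],[0,0,-1,0,0,0],[0.8,-0.3,-0.5,0,0,0],[-1,-0.3,0,0,0,0],[-1,-0.3,0,0,0,0],[-1,0,0,0,0,0]]

```text
clock: 10.6
eef_pos: [0.4133, -0.1555, 0.2899]
tool_rot: [0.63, 0.776, 0.0, 0.001]
ft_force: [1.1, 0.1, -0.6]
grip_width: -0.0002
```

>>> send_rows:
  increments:
    - [[1,0,0,0,0,0],[1,0,0,0,0,0],[1,0,0,0,0,0],[1,0,0,0,0,0],[1,0,0,0,0,0],[1,0,0,0,0,0],[0,0,0,0,0,0]]

```text
clock: 11.48
eef_pos: [0.3516, 0.1415, 0.2893]
tool_rot: [0.628, 0.778, 0.0, -0.0]
ft_force: [0.4, -0.9, 0.1]
grip_width: -0.0002
```

```bash
python3 look.py 6; python3 - <<'E'
from h import *
for n in("top","scene"):
  for t in "06":
    c=dict(np.load(f"{n}{t}.npz"));C=ch(pts(c))
    m=((C[...,2]>.04)&(C[...,2]<.3)&(C[...,0]>-.4)&(C[...,0]<0)).astype(np.uint8)
    k,l,st,_=cv2.connectedComponentsWithStats(m)
    for i in range(1,k):
        if 100<st[i,4]<1500: q=C[l==i]; print(n,t,q.min(0).round(3),q.max(0).round(3))
a=cv2.imread('pics/scene6.png');b=cv2.imread('pics/top6.png')
cv2.imwrite('pics/s6z.png',cv2.resize(np.vstack([a[110:260,130:360],b[120:270,140:370]]),None,fx=2,fy=2))
E
```

```text
scene lid y -0.08 slope 0.002 z at x=-.1 0.0992
scene lid y -0.04 slope 0.012 z at x=-.1 0.0997
scene lid y 0.1 slope 0.0 z at x=-.1 0.0991
scene grip n 176 angle deg -4.7 [-0.311 -0.021  0.094] [-0.223  0.     0.109]
top lid y -0.08 slope -0.002 z at x=-.1 0.099
top lid y -0.04 slope 0.011 z at x=-.1 0.0989
top lid y 0.1 slope 0.001 z at x=-.1 0.0986
top grip n 326 angle deg -5.3 [-0.314 -0.02   0.091] [-0.227  0.003  0.109]
11.58 [-0.3087  0.1807  0.2892] [ 0.36  0.12 -0.18]
top 0 [-0.008 -0.48   0.04 ] [-0.    -0.403  0.093]
top 0 [-0.091  0.173  0.04 ] [-0.032  0.232  0.154]
top 0 [-0.272 -0.216  0.04 ] [-0.213 -0.156  0.074]
top 0 [-0.267  0.175  0.045] [-0.222  0.221  0.064]
top 0 [-0.375  0.556  0.242] [-0.347  0.579  0.3  ]
top 6 [-0.007 -0.476  0.041] [-0.    -0.402  0.091]
top 6 [-0.091  0.173  0.04 ] [-0.032  0.232  0.154]
top 6 [-0.272 -0.215  0.04 ] [-0.214 -0.157  0.074]
top 6 [-0.267  0.175  0.047] [-0.222  0.211  0.065]
scene 0 [-0.378  0.549  0.241] [-0.342  0.579  0.3  ]
scene 0 [-0.266  0.173  0.04 ] [-0.22   0.218  0.064]
scene 0 [-0.272 -0.217  0.04 ] [-0.211 -0.159  0.073]
scene 0 [-0.086  0.171  0.04 ] [-0.028  0.23   0.154]
scene 6 [-0.269  0.173  0.04 ] [-0.219  0.219  0.064]
scene 6 [-0.274 -0.217  0.04 ] [-0.213 -0.159  0.073]
scene 6 [-0.086  0.171  0.04 ] [-0.028  0.23   0.154]
```

View pics/s6z.png

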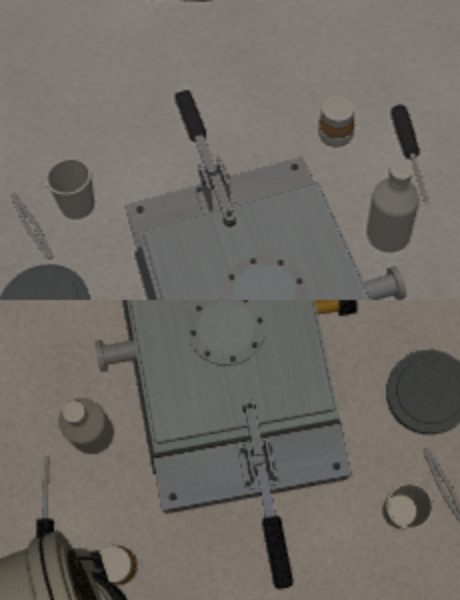

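The pictures show the lid flat and the clamp arm on it at (230,217). The handle is 5° below level, and the bystanders are where they were.

```bash
python3 -c "
from workcell import *
print(job_done())"
```

```text
the job is handed in; nothing more can be done
None
```

The lid is fully shut and the toggle clamp is locked. I handed the job in at about 11.6 s of the 40 s allowed.

- **Lid:** I pushed it down with the closed fingertips until it met its stop at about 12 N. Both cameras then measured its upper face at 99–100 mm above the table and level to within about 0.01 rad, also after clamping.
- **Clamp handle:** I pushed the handle along its arc, with readings of about 8 N at first that dropped to zero past the dead point. I then followed it to its stop, where the force rose to about 24 N. After I backed off, both views showed it about 5° below level (4.7° and 5.3°), with the clamp arm resting on the lid.
- **Surroundings:** The bottle, jar and beaker measured within 3 mm of where they started, apart from the jar's outline in the last top view, which the arm partly hid. The screwdriver, tweezers and wafer box I checked only by eye, and they looked unmoved. The arm is clear of everything, and no check failed or disagreed.

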